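# Pull the card, then jack up the scrap computer case

## Task

Before this scrap computer case is tipped, pull the green card with the orange top edge up out of its slot and stand it in the blue bin. Then set the red jack so that its saddle is centred under the yellow lift pad on the front of the case, push the jack's pump handle all the way down so that the jack alone raises the front of the case, and finish while still holding the handle down. Leave the blue card in its slot and the other parts on the bench where they are.

Things in the scene. Friction and masses are not known exactly. Their poses are not given: they have to be found in the camera images.
- card: Green circuit card, 5 thick x 80 long x 110 high mm, 120 g, upright in either of the case's two slots, 40 mm deep. Its top 12 mm is an orange grip edge 10 mm thick. Origin: centre of the bottom edge; x across its thickness, y along its length, z up. In the slot its top is 132 mm above the bench, its x along the case's x. Raise it straight: 75 mm clears the case, 120 mm the blue card.
- card2: Blue circuit card with a white top edge, same sizes and axes as the green card, in the other slot. Stays there.
- bin: Blue open bin fixed to the bench, outside 110 (x) x 92 (y) x 60 high mm, walls and floor 4 mm. A wall at y = 0 divides it into two compartments, 102 long in x and 40 wide in y, centres at y = +24 and -24 mm. Either will do; the card goes in with its length along the bin's x and may lean on the walls. Origin: centre of the underside, z up.
- case: Open grey computer case, 300 (x) x 280 (y) mm, wall tops 92 mm above the bench, 2 to 3.4 kg. Origin: on the bench, middle of its front face, which looks to -x (to the robot). Pivoted at its rear (x = 300, 60 mm up) in a fixed stand, level at the start; the jack tilts it by up to 0.095 rad. Card slots at x = 45, y = +55 and -55 mm: 8 mm wide, 84 mm long along y, tops 62 mm up.
- lift_pad: Yellow lift pad with a black cross on top, the marked lift point: a flat plate 56 x 56 x 10 mm that sticks out of the case's front, clamped at any place up to 70 mm left or right of the middle. Origin: the lift point on its flat underside (under the black cross), 72 mm above the bench and 32 mm in front of the case's front face. Axes as the case's.
- jack: Red loose bench jack, about 0.9 kg in all. Origin: on its underside below the saddle; z up. Base plate 12 mm thick, from x = -160 to +25 mm, 80 mm wide, with a wing at +y under the carrying post. The pump handle points to -x. The tower under the saddle is 40 x 40 mm, 50 mm high. It slides on the bench.
- saddle: Steel saddle disc of the jack, 32 mm across; origin: centre of its top, 64 mm above the bench while the handle is up (8 mm below the lift pad's underside), directly above the jack's origin. It rises 40 mm as the handle goes fully down.
- jack_post (a point): Middle of the top of the jack's black carrying post, 68 mm above the bench, at (-50, +75) mm from the jack's origin in its axes. The post is 24 mm in the jack's x, 30 mm in its y, and free from 12 to 68 mm above the bench: take it here to slide the jack.
- handle_bar (a point): Centre of the black cross bar at the pump handle's end: a round bar 18 mm thick, 60 mm long along the jack's y. Handle up: 109 mm above the bench, 133 mm behind (-x of) the saddle. It swings at 125 mm radius about a pin 20 mm behind the saddle axis, 55 mm above the bench; fully down its centre is 43 mm above the bench and 144 mm behind the saddle.
- pump_handle (a joint): Angle of the pump handle, rad: 0 up, 0.55 fully down against its stop. A spring and the load push it up again when let go; pushing it down takes about 3 N empty and 8 to 14 N with the case on the saddle.
- hdd: Hard disk, 146 x 102 x 26 mm, lying right of the case. Leave alone. Origin: centre of its underside.
- heatsink: Heatsink with aluminium fins on a copper base, 70 x 70 x 46 mm, left of the case. Leave alone. Origin: centre of its underside.
- fan: Black case fan, 80 x 80 x 25 mm, lying left of the case. Leave alone. Origin: centre of its underside.
- screw_cup: White plastic bowl, 80 mm across, 50 mm high, far left. Leave alone. Origin: centre of its underside.
- screwdriver: Screwdriver with a red handle lying at the right. Leave alone. Origin: its underside, middle of its length.
There are look-alikes about, which are no part of the job. What is shaped like the card but brown or pink is not meant. There is more than one size of the bin; the one meant has the size given above.

How it is judged:
On the way, in this order (a step that is already met when the one before it is completed fails the run):
1. the green card is drawn up clear of its slot, in the fingers (z of card in the frame of case above 0.08 m and contact force between the fingers and card above 0.5 N), for 0.1 s.
2. the green card stands in the blue bin, let go (x of card in the frame of bin between -0.05 and 0.05 m and y of card in the frame of bin between -0.042 and 0.042 m and z of card in the frame of bin below 0.02 m and angle between card's own z axis and vertical below 0.8 rad and contact force between the arm and card below 0.2 N), for 0.2 s.
3. the jack stands with its saddle under the lift pad, the handle still up and the case still down (horizontal distance between saddle and lift_pad below 0.015 m and angle between case's own z axis and vertical below 0.01 rad and value of joint pump_handle below 0.1 rad), for 0.1 s.
4. the handle is pumped down and the saddle raises the lift pad (horizontal distance between saddle and lift_pad below 0.015 m and value of joint pump_handle above 0.47 rad and angle between case's own z axis and vertical above 0.065 rad and contact force between saddle and lift_pad above 4 N), for 0.2 s.
At the end, for the whole second after the job is handed in: Green card let go in the blue bin, leaning under 0.8 rad. Saddle within 15 mm of the lift point, carrying over 4 N; jack flat; fingers hold the handle at 0.47 rad or more with over 2 N; case at rest, tilted over 0.065 rad, not touched by the robot (all of step 2 and all of step 4 and contact force between the fingers and jack above 2 N and contact force between the arm and case below 0.5 N and linear speed of case below 0.05 m/s and angle between jack's own z axis and vertical below 0.08 rad); the arm keeps its last pose, push and grip.
It fails at once if the case is tipped up while the green card is still in it (angle between case's own z axis and vertical above 0.03 rad and z of card in the frame of case below 0.06 m and horizontal distance between card and case below 0.12 m).
It fails at once if the blue card is drawn out of its slot (z of card2 in the frame of case above 0.045 m).
It fails at once if a bystander (hard disk, heatsink, fan, bowl or screwdriver) is pushed away by over 30 mm (distance of any of hdd, heatsink, fan, screw_cup, screwdriver from where it was at the start of the episode above 0.03 m).
It also fails if it takes over 64 s, if anything falls off the work surface, if the arm or the gripper's body presses on something with over 40 N, if the wrist force passes 120 N, or if a joint passes its speed limit or range.

## Robot

A 6-joint arm with a two-finger parallel gripper is mounted at the origin on the work surface. World frame = base frame: x ahead of the robot, y to its left, z up, the work surface at z = 0. Lengths are in m, angles in rad, forces in N, time in s.
With the tool pointing down it reaches from about 0.425 to 0.95 m from the base axis. Payload 3.5 kg.
Tool frame: the origin (TCP) lies at the very end of the fingers, on their centre line; the grasp point (between the pads) lies 19 mm behind it; z points along the fingers, y is the line along which they close (so a half turn about z gives the same grasp; the last joint's range is limited). The gripper opens to 85 mm and grips with 20 to 120 N. Pads are 22 mm wide; open, the fingers measure 114 mm over their backs; the gripper's body (76 mm by 85 mm) begins 54 mm behind the grasp point. The pads swing forward as they close: fully open they stand 13 mm farther back than shut.
Start: joints at [1.033, 0.286, 1.577, -0, 1.279, -0.15], TCP at [0.255, 0.625, 0.231] pointing down, gripper open.
Joint ranges: [-2.77, 2.77], [-0.9, 2.22], [0.21, 2.48], [-1.53, 4.67], [0.24, 2.81], [-2.84, 2.84]. Speed limits (rad/s): [2.79, 2.79, 3.14, 3.14, 3.14, 3.14].

## Interface

Orientations are given as a unit quaternion [x, y, z, w].
In Python, from plant import get_state, read_camera, sign_off, recognise gives the robot as it stands.
- The arm moves only by the tool arm_command, never from a script. Its argument "steps" is a list of rows, each an object with "translation": the shift along the tool's x, y, z scaled (see below), a list of three; "twist": the turn, a rotation vector about the tool's x, y, z scaled (see below), a list of three; "fingers": the opening, from -1 (shut) to 1 (fully open). In form: [{"translation": [x, y, z], "twist": [rx, ry, rz], "fingers": fingers}, ...]. A call has 1 to 5 rows; each row is the pose to reach, as a shift and turn from the pose commanded when the call began, along the tool's axes at that moment; what a row does not reach only later rows make up. The controller multiplies each number of a shift by 75 cm and each number of a turn by 60 degrees. A row lasts 1/8 s, in which the tool goes at most 62.5 mm and 10.7 degrees, less where a joint would pass 70% of its speed; a pose out of reach is approached as far as the arm can. A call with a number of a shift or a turn outside -1 to 1 is refused whole. A call with a gripper value outside its range is refused whole. The fingers move at their own pace and stop on an object; "grip_force" is the grip in N (left out, the last holds). Time passes only in rows, so rows that repeat a pose let the fingers close. It gives the time, the measured TCP pose, the force, the opening and the grip force at its end, in the units of the state.
- get_state(): the state, without advancing time (a new reading comes with each control period).
- read_camera(name): name is "scene" or "top" or "wrist"; returns a dict with "pixels" (480x640x3 uint8, red, green, blue), "K" (3x3 intrinsics, pixels), "R" (3x3) and "t" (3): a world point X has camera coordinates R X + t; the wrist camera has in their place "T_tool_cam" (4x4, takes a point from camera to tool coordinates, whose origin is the TCP and whose axes are the flange's). Camera axes: x right, y down, z forward; pixel columns grow to the right and rows downward; lengths in m; the calibration is good to about 2 mm. The wrist camera is an equidistant fisheye: a pixel r from the principal point sees the ray r / f radians off the axis. A picture is of the moment at which its call begins: read the wrist's pose just before it. There is no depth.
- sign_off(): hands the job in; it is judged then, once.
Trained networks look in a picture, given as the dict that the camera call returned (one of the last four; its "shot" number tells which), for a name from the list of things; names that differ only in an ending like _2 or _b are one class to them, and where a whole thing is asked for, a point or a joint stands for the part that bears it (a point fixed in the world has none). Each returns a list of dicts, best first, with "conf" (0 to 1); they miss things now and then, are a little off and sometimes report something else, mostly with a low value. They report only what shows in the picture. A call takes as long as a camera call. They do not tell look-alikes from the thing itself.
- recognise(picture, query): "point" ([row, column] in pixels, amid what is visible of it).
The state is a dict: "time": time; "qpos": joint angles; "dq": joint speeds; "joint_efforts": joint torques, N m; "eef_pos": TCP position; "tcp_rot": TCP orientation; "contact_force": force on the tool from outside, world axes, zero at the start; "wrist_torque": the same for the moment, N m; "opening": opening from 0.0 (shut) to 1.0 (fully open); "finger_force": force on a finger pad.
Only numpy, scipy, OpenCV 4.12 (cv2) and the standard library are available. Lean on these libraries where they do the work, as an engineer would, in place of code of your own. Each camera call takes 0.05 s, during which the arm holds its last target. There are 200 camera calls.

## Working session

There is one attempt and no reset: what is moved stays moved. The work goes in short steps, Python scripts to look and compute and a tool call to move; the robot and the scene stay as the last step left them, time stands still between calls to the robot, and variables do not carry over. Pictures are saved under pics/ and viewed, at most 10 in all, crops included, and the job is handed in when it is done.

Besides the shell and the picture viewer there is one more tool, called after "Call:" as name(argument=value, ...), one argument or row to a line, values as JSON. arm_command: Moves the arm, as the interface text tells. Shifts and turns lie within -1 to 1; 1 stands for 75 cm of shift or 60 degrees of turn. Its arguments: {"type":"object","properties":{"steps":{"type":"array"},"grip_force":{"type":"number"}},"required":["steps"]}

```bash
mkdir -p pics; python3 - <<'E'
from plant import *
import cv2,numpy as np
s=get_state();print(s)
for n in("top","scene"):
    p=read_camera(n);cv2.imwrite(f"pics/{n}0.png",p["pixels"][:,:,::-1])
    print(n,p["K"].tolist(),p["R"].tolist(),p["t"].tolist())
    for q in["card","card2","bin","case","lift_pad","jack","saddle","jack_post","handle_bar"]:
        print(q,[(np.round(r["point"]).tolist(),round(r["conf"],2)) for r in recognise(p,q)[:4]])
E
```

```text
{'time': 0.0, 'qpos': array([ 1.03301308e+00,  2.87175637e-01,  1.57819204e+00,  6.57558483e-06,
        1.27860048e+00, -1.49980820e-01]), 'dq': array([ 1.14184887e-03,  1.52296842e-04,  1.69437159e-04, -3.06833799e-04,
       -2.50715706e-03, -9.02216683e-05]), 'joint_efforts': array([-7.45625075e-04, -4.05989277e+01, -2.92620331e+01, -1.13786580e-04,
        5.80940410e-03,  5.25858141e-06]), 'eef_pos': array([0.25487008, 0.62431654, 0.22993239]), 'tcp_rot': array([ 1.92689255e-01,  9.81259110e-01, -1.11714752e-03, -4.03405511e-04]), 'contact_force': array([-0.47880433, -0.16519668, -0.18597521]), 'wrist_torque': array([-0.05972354,  0.00050218,  0.0153444 ]), 'finger_force': 0.0, 'opening': 1.0021963936164675}
top [[471.3472719889003, 0.0, 315.71025151812154], [0.0, 471.3472719889003, 235.8213057729189], [0.0, 0.0, 1.0]] [[-0.004717011040405114, -0.9995790831223199, -0.028625275390594347], [-0.9870228212598585, 0.009248707982124842, -0.1603134795108976], [0.16051074767464735, 0.02749759962258616, -0.9866509929533958]] [0.03309124175366978, 0.5272336661463194, 1.0498080136416332]

[... 753 characters left out ...]
6880210621683589, -0.31656790782482563, -0.6530021269093507]] [0.19256065217146567, -0.24004609353696346, 1.7149914491812002]
card [([335.0, 352.0], 0.98), ([271.0, 253.0], 0.89), ([262.0, 378.0], 0.76), ([362.0, 476.0], 0.37)]
card2 [([335.0, 352.0], 0.98), ([271.0, 253.0], 0.89), ([262.0, 378.0], 0.76), ([362.0, 476.0], 0.37)]
bin [([287.0, 453.0], 0.82), ([244.0, 492.0], 0.64)]
case [([329.0, 236.0], 0.83)]
lift_pad [([266.0, 291.0], 0.74), ([195.0, 261.0], 0.36)]
jack [([364.0, 477.0], 0.74), ([231.0, 270.0], 0.62), ([235.0, 255.0], 0.36), ([260.0, 153.0], 0.23)]
saddle [([235.0, 259.0], 0.47)]
jack_post [([232.0, 266.0], 0.58)]
handle_bar [([192.0, 261.0], 0.69), ([317.0, 511.0], 0.57)]
```

```bash
python3 - <<'E'
import cv2
a=cv2.imread("pics/top0.png")[90:370,90:490]
cv2.imwrite("pics/topc.png",cv2.resize(a,(800,560),interpolation=cv2.INTER_CUBIC))
E
```

```text
(no output)
```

View pics/topc.png

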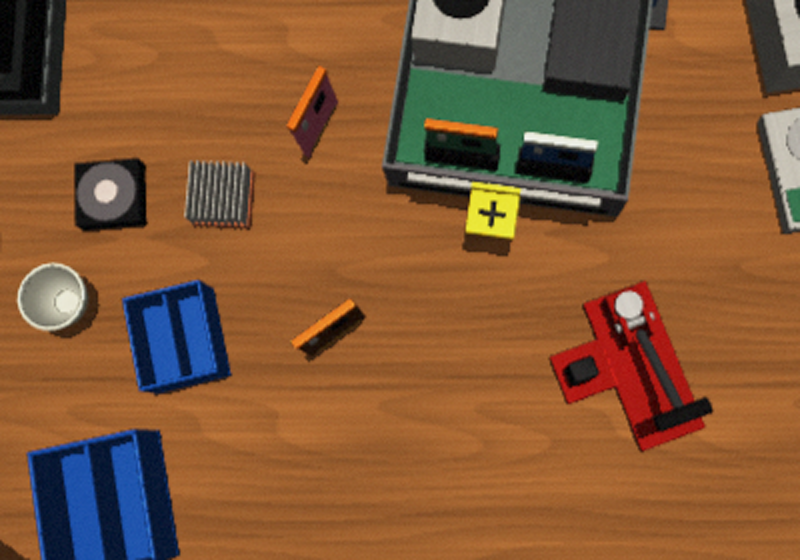

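View pics/scene0.png

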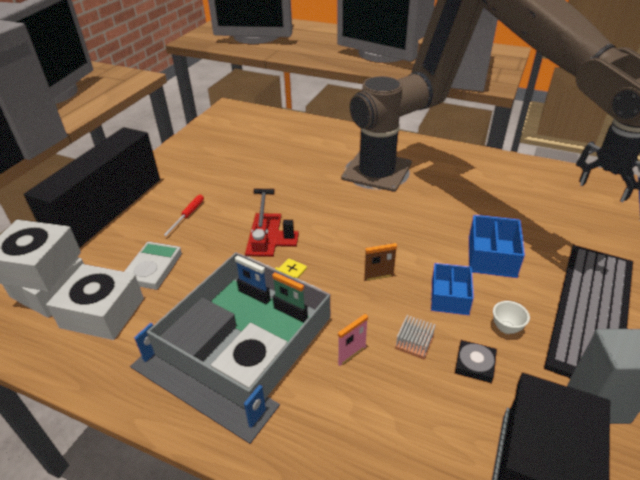

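Top crop (full pixel = crop/2 + 90):
- **Card candidates with an orange edge:** green in the case's left slot at (row 154, col 320), pink at (140, 246), brown at (254, 254). The one in the slot is meant: its face is green, and the white-edged blue card sits beside it at (161, 370).
- **Bins:** small at (258, 178), large at (338, 140). I'll check these by size.
- **Other parts:** the yellow pad is at (196, 336) and the jack's saddle at about (243, 404).

```bash
cat > h.py <<'E'
import cv2,numpy as np
from plant import *
def back(p,u,v,z):
    d=p["R"].T@np.linalg.solve(p["K"],[u,v,1.]);c=-p["R"].T@p["t"]
    return c+d*(z-c[2])/d[2]
def proj(p,X):
    a=p["K"]@(p["R"]@np.asarray(X)+p["t"]);return a[:2]/a[2]
def blobs(p,lo,hi,mn=20):
    m=cv2.inRange(cv2.cvtColor(p["pixels"],cv2.COLOR_RGB2HSV),lo,hi)
    n,l,s,c=cv2.connectedComponentsWithStats(m)
    return [(l==i,c[i],s[i][4]) for i in range(1,n) if s[i][4]>=mn]
def rect(p,m,z):
    ys,xs=np.nonzero(m);W=np.array([back(p,x,y,z)[:2] for x,y in zip(xs,ys)])
    r=cv2.minAreaRect((W*1000).astype(np.float32));b=cv2.boxPoints(r)
    e=b[1]-b[0];f=b[2]-b[1];L=e if np.hypot(*e)>np.hypot(*f) else f
    return W.mean(0).round(4),np.round(r[0]),np.round(r[1],1),round(float(np.degrees(np.arctan2(L[1],L[0]))),1)
E
python3 - <<'E'
from h import *
p=read_camera("top")
for n,lo,hi,z,mn in[("orange",(8,150,130),(18,255,255),.132,20),("yellow",(24,150,120),(34,255,255),.082,100),("blue",(105,150,60),(125,255,255),.06,300),("red",(0,180,80),(4,255,255),.012,200)]:
    for m,c,a in blobs(p,lo,hi,mn):
        print(n,c.round(1),a,*rect(p,m,z))
# bin rim corners from crop
for C in([(123,297),(203,282),(230,375),(150,392)],[(28,452),(155,432),(178,556),(50,580)]):
    W=np.array([back(p,u/2+90,v/2+90,.06)[:2] for u,v in C]);print(W.mean(0),np.linalg.norm(np.roll(W,-1,0)-W,axis=1),W.round(3).tolist())
for n,u,v,z in[("saddle",629,302,.064),("post",581,370,.068),("bar",684,413,.109),("barR",710,405,.109),("barL",657,420,.109),("cross",492,214,.082),("caseL",386,171,.092),("caseR",617,203,.092)]:
    print(n,back(p,u/2+90,v/2+90,z).round(4))
E
```

```text
orange [361.9 259.2] 179689 [ 0.4753 -0.0637] [519.  -2.] [1404.   980.3] 90.0
orange [320.1 153.4] 177 [0.6957 0.0165] [696.  17.] [79.7 11. ] 81.2
orange [  9.4 262.1] 1590 [0.4629 0.6853] [429. 683.] [ 36.1 322.1] -0.5
orange [ 69.5 385.3] 203 [0.207  0.5339] [207. 536.] [25.9 41.1] -29.0
orange [ 61.4 442.5] 9243 [0.0962 0.5421] [114. 499.] [173.1 356.9] -89.7
yellow [336.1 194.5] 576 [ 0.6154 -0.0183] [615. -19.] [56.2 59.6] -9.0
blue [177.5 258.6] 1367 [0.475 0.345] [478. 351.] [110.3  92.2] 13.3
blue [140.2 343.2] 2334 [0.2868 0.4204] [286. 431.] [148.8 125.5] 11.7
red [421.3 262. ] 447 [ 0.468  -0.2176] [ 470. -217.] [150.7  23. ] 22.6
red [399.4 277.3] 1665 [ 0.4327 -0.1649] [ 426. -161.] [191.8 123.9] 29.3
red [526.7 283.6] 455 [ 0.4159 -0.4583] [ 417. -458.] [97.9 25.4] 2.2
[0.47620511 0.34333509] [0.09369757 0.11274683 0.09245466 0.11512769] [[0.522, 0.407], [0.539, 0.315], [0.431, 0.28], [0.413, 0.371]]
[0.28870116 0.41811356] [0.14474356 0.13879122 0.14317817 0.14305361] [[0.346, 0.506], [0.368, 0.363], [0.233, 0.331], [0.208, 0.472]]
saddle [ 0.5103 -0.1716  0.064 ]
post [ 0.4337 -0.1152  0.068 ]
bar [ 0.3843 -0.2181  0.109 ]
barR [ 0.3925 -0.2459  0.109 ]
barL [ 0.3771 -0.1894  0.109 ]
cross [ 0.6097 -0.018   0.082 ]
caseL [0.6586 0.1015 0.092 ]
caseR [ 0.6182 -0.1576  0.092 ]
```

```bash
python3 - <<'E'
import cv2
a=cv2.imread("pics/top0.png")
b=[cv2.resize(a[130:220,280:400],(800,600),interpolation=cv2.INTER_CUBIC)]
cv2.imwrite("pics/card.png",b[0])
E
```

```text
(no output)
```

View pics/card.png

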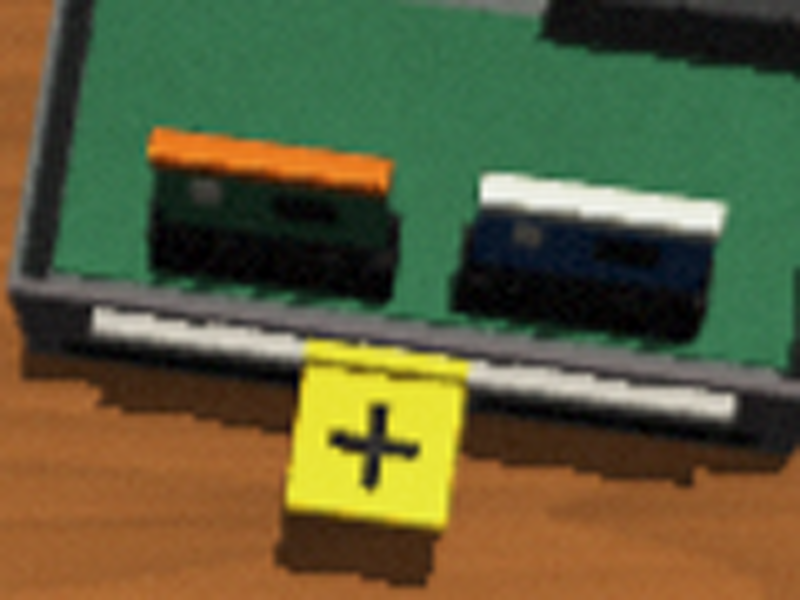

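The crop shows the orange-edged green card in the case's left slot at about (row 154, col 320), and the yellow pad with its cross at (196, 336). The small bin measures 110 x 92 mm and the other 149 x 125 mm, so the small one is meant. Next I move above the card.

```bash
cat >> h.py <<'E'
from scipy.spatial.transform import Rotation as Ro
def go(x,y,z,yaw):
    "numbers for a pose pointing down, tool y axis at world yaw (deg)"
    s=get_state();R=Ro.from_quat(s["tcp_rot"]);a=np.radians(yaw)
    ty=np.array([np.cos(a),np.sin(a),0]);tz=np.array([0,0,-1.]);T=Ro.from_matrix(np.c_[np.cross(ty,tz),ty,tz])
    d=R.inv().apply(np.array([x,y,z])-s["eef_pos"])/.75;w=(R.inv()*T).as_rotvec()/np.radians(60)
    print("translation",d.round(4).tolist(),"twist",w.round(4).tolist(),"t",round(s["time"],2),"rows",np.linalg.norm(d)*12,np.linalg.norm(w)*60/10.7)
E
python3 -c "
from h import *
go(.693,.0175,.23,-8.8)"
```

```text
translation [-0.8466, -0.529, 0.0018] twist [-0.0, -0.0, 1.2764] t 1.05 rows 11.979427436755604 7.157321136528874
```

Call:
arm_command(
  steps=[
    {"translation": [-0.42,-0.265,0],"twist": [0,0,0.8],"fingers": 0.1},
    {"translation": [-0.42,-0.265,0],"twist": [0,0,0.8],"fingers": 0.1},
    {"translation": [-0.42,-0.265,0],"twist": [0,0,0.8],"fingers": 0.1},
    {"translation": [-0.42,-0.265,0],"twist": [0,0,0.8],"fingers": 0.1},
    {"translation": [-0.42,-0.265,0],"twist": [0,0,0.8],"fingers": 0.1},
  ],
)

```text
time: 1.68
eef_pos: [0.4378, 0.3689, 0.2317]
tcp_rot: [0.576, 0.817, 0.0, 0.0]
contact_force: [1.2, 0.7, -0.3]
opening: 0.553
finger_force: 0.0
```

```bash
python3 -c "
from h import *
go(.693,.0175,.23,-8.8)"
```

```text
translation [-0.5555, 0.1635, 0.0023] twist [0.0009, -0.0004, 0.4732] t 1.68 rows 6.949173567700074 2.653629282066929
```

Call:
arm_command(
  steps=[
    {"translation": [-0.555,0.1635,0],"twist": [0,0,0.473],"fingers": 0.1},
    {"translation": [-0.555,0.1635,0],"twist": [0,0,0.473],"fingers": 0.1},
    {"translation": [-0.555,0.1635,0],"twist": [0,0,0.473],"fingers": 0.1},
    {"translation": [-0.555,0.1635,0],"twist": [0,0,0.473],"fingers": 0.1},
    {"translation": [-0.555,0.1635,0],"twist": [0,0,0.473],"fingers": 0.1},
  ],
)

```text
time: 2.3
eef_pos: [0.6224, 0.1166, 0.2316]
tcp_rot: [0.758, 0.652, 0.0, 0.0]
contact_force: [1.0, -0.2, -0.5]
opening: 0.552
finger_force: 0.0
```

```bash
python3 -c "
from h import *
go(.693,.0175,.20,-8.8)"
```

```text
translation [-0.1166, 0.1128, 0.0422] twist [0.0006, -0.0004, 0.0032] t 2.3 rows 2.011275824096506 0.01821433421496276
```

Call:
arm_command(
  steps=[
    {"translation": [-0.1165,0.113,0.042],"twist": [0,0,0.003],"fingers": 0.1},
    {"translation": [-0.1165,0.113,0.042],"twist": [0,0,0.003],"fingers": 0.1},
    {"translation": [-0.1165,0.113,0.042],"twist": [0,0,0.003],"fingers": 0.1},
    {"translation": [-0.1165,0.113,0.042],"twist": [0,0,0.003],"fingers": 0.1},
  ],
)

```text
time: 2.8
eef_pos: [0.6919, 0.0194, 0.1996]
tcp_rot: [0.759, 0.651, -0.0, -0.0]
contact_force: [1.0, 1.4, 0.2]
opening: 0.549
finger_force: 0.0
```

```bash
python3 - <<'E'
from h import *
s=get_state();p=read_camera("wrist")
cv2.imwrite("pics/w1.png",p["pixels"][:,:,::-1])
print(s["eef_pos"],p["K"].tolist(),p["T_tool_cam"].tolist())
go(.693,.0175,.105,-8.8)
E
```

```text
[0.69187675 0.01944145 0.19955842] [[371.64829954431775, 0.0, 326.39954686682387], [0.0, 371.64829954431775, 239.10660906729163], [0.0, 0.0, 1.0]] [[-0.00035521629698902907, -0.9515284222361775, -0.30756062085076985, 0.0782394934247303], [0.9999997252989424, -0.0005380838583784847, 0.0005097723009834265, 0.00033937782714632547], [-0.0006505562388072251, -0.3075603552841133, 0.9515283519864699, -0.14271223124740962], [0.0, 0.0, 0.0, 1.0]]
translation [-0.0034, 0.002, 0.127] twist [0.0002, -0.0004, 0.001] t 2.85 rows 1.5250833342147292 0.0059541692928268275
```

View pics/w1.png

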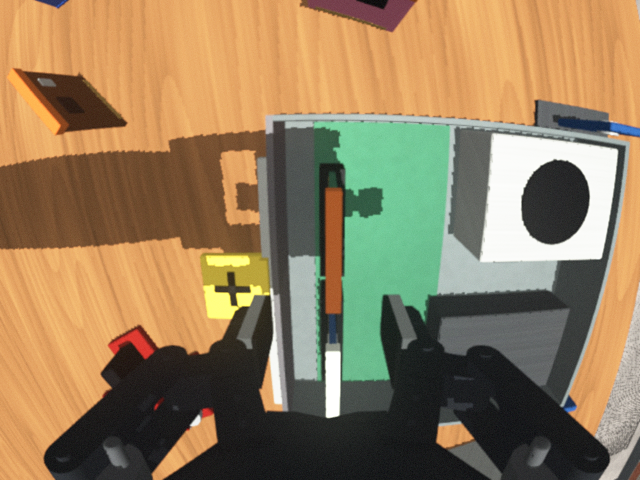

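The wrist view shows the orange edge at cols 326-341, rows 188-313, and the cross at (row 289, col 233). I'll measure both with the fisheye model.

```bash
cat >> h.py <<'E'
def wback(s,p,u,v,z):
    K=p["K"];d=np.array([(u-K[0,2])/K[0,0],(v-K[1,2])/K[1,1]]);r=np.hypot(*d)
    ray=np.r_[np.sin(r)*d/r,np.cos(r)];T=p["T_tool_cam"];R=Ro.from_quat(s["tcp_rot"])
    c=s["eef_pos"]+R.apply(T[:3,3]);w=R.apply(T[:3,:3]@ray)
    return c+w*(z-c[2])/w[2]
E
python3 - <<'E'
from h import *
s=get_state();p=read_camera("wrist")
a=[wback(s,p,u,v,.132) for u,v in[(326,188),(341,188),(341,313),(326,313)]]
print(np.round(a,4),np.mean(a,0)); print("cross",wback(s,p,233,289,.082))
print("yel",[(rect.__name__,c) for m,c,k in blobs(p,(24,150,120),(34,255,255),100)])
for u,v in[(201,254),(269,256),(270,318),(206,319)]: print(wback(s,p,u,v,.082).round(4))
E
```

```text
[[ 0.6983  0.0606  0.132 ]
 [ 0.7068  0.0593  0.132 ]
 [ 0.6955 -0.021   0.132 ]
 [ 0.6859 -0.0195  0.132 ]] [0.69664649 0.01985621 0.132     ]
cross [ 0.61180267 -0.01569419  0.082     ]
yel [('rect', array([237.39989207, 274.09660011]))]
[0.5931 0.017  0.082 ]
[0.6465 0.0075 0.082 ]
[ 0.6359 -0.0454  0.082 ]
[ 0.5809 -0.0401  0.082 ]
```

Call:
arm_command(
  steps=[
    {"translation": [0,0.0055,0.06],"twist": [0,0,0.001],"fingers": 0.1},
    {"translation": [0,0.0055,0.1],"twist": [0,0,0.001],"fingers": 0.1},
    {"translation": [0,0.0055,0.1235],"twist": [0,0,0.001],"fingers": 0.1},
    {"translation": [0,0.0055,0.1235],"twist": [0,0,0.001],"fingers": 0.1},
    {"translation": [0,0.0055,0.1235],"twist": [0,0,0.001],"fingers": -0.3},
  ],
  grip_force=40,
)

```text
time: 3.52
eef_pos: [0.6973, 0.019, 0.1093]
tcp_rot: [0.759, 0.651, 0.001, 0.001]
contact_force: [-0.8, -0.1, 0.6]
opening: 0.363
finger_force: 0.0
```

Call:
arm_command(
  steps=[
    {"translation": [0,0,0],"twist": [0,0,0],"fingers": -1},
    {"translation": [0,0,0],"twist": [0,0,0],"fingers": -1},
    {"translation": [0,0,0],"twist": [0,0,0],"fingers": -1},
    {"translation": [0,0,0],"twist": [0,0,0],"fingers": -1},
  ],
)

```text
time: 4.03
eef_pos: [0.6975, 0.0185, 0.1094]
tcp_rot: [0.76, 0.65, 0.001, 0.001]
contact_force: [0.8, 0.9, 5.0]
opening: 0.11
finger_force: 40.0
```

Call:
arm_command(
  steps=[
    {"translation": [0,0,-0.03],"twist": [0,0,0],"fingers": -1},
    {"translation": [0,0,-0.07],"twist": [0,0,0],"fingers": -1},
    {"translation": [0,0,-0.11],"twist": [0,0,0],"fingers": -1},
    {"translation": [0,0,-0.15],"twist": [0,0,0],"fingers": -1},
    {"translation": [0,0,-0.18],"twist": [0,0,0],"fingers": -1},
  ],
)

```text
time: 4.65
eef_pos: [0.6962, 0.0186, 0.2444]
tcp_rot: [0.76, 0.65, 0.0, 0.0]
contact_force: [0.5, 0.0, -1.0]
opening: 0.107
finger_force: 39.2
```

Call:
arm_command(
  steps=[
    {"translation": [0,0,0],"twist": [0,0,0],"fingers": -1},
    {"translation": [0,0,0],"twist": [0,0,0],"fingers": -1},
  ],
)

```text
time: 4.9
eef_pos: [0.6954, 0.0187, 0.2406]
tcp_rot: [0.76, 0.65, -0.001, -0.001]
contact_force: [0.0, -0.1, -2.3]
opening: 0.107
finger_force: 39.2
```

```bash
python3 - <<'E'
from h import *
p=read_camera("top")
for m,c,k in blobs(p,(105,150,60),(125,255,255),300):
    if abs(c[0]-177)<10:
        ys,xs=np.nonzero(m);r=cv2.convexHull(np.c_[xs,ys].astype(np.int32))[:,0];q=cv2.approxPolyDP(r,4,True)[:,0];print(q.tolist());print([back(p,*c,.06)[:2].round(4).tolist() for c in q])
        # fit outline projection: bin rim + base hull
        from scipy.optimize import minimize
        def iou(v):
            c,t=v[:2],v[2];P=[]
            for z in(.002,.06):
                for a,b in((-1,-1),(-1,1),(1,1),(1,-1)):
                    x,y=a*.055,b*.046;P.append(proj(p,[c[0]+x*np.cos(t)-y*np.sin(t),c[1]+x*np.sin(t)+y*np.cos(t),z]))
            h=cv2.convexHull((np.array(P)*16).round().astype(np.int32)) 
            im=np.zeros(m.shape,np.uint8);cv2.fillConvexPoly(im,h,1,shift=4)
            mm=np.zeros(m.shape,np.uint8);cv2.fillConvexPoly(mm,r,1)
            return -(im&mm).sum()/(im|mm).sum()
        o=minimize(iou,[.476,.346,.22],method="Nelder-Mead",options=dict(initial_simplex=[[.476,.346,.22],[.486,.346,.22],[.476,.356,.22],[.476,.346,.35]]));print(o.x,o.fun)
s=get_state();print(s["opening"],s["finger_force"],s["eef_pos"])
go(.476,.346,.26,102.5)
E
```

```text
[[199, 276], [160, 284], [152, 239], [190, 231], [197, 240]]
[[0.4349, 0.294], [0.4174, 0.3824], [0.5208, 0.4061], [0.5387, 0.3186], [0.5175, 0.3016]]
[0.52933333 0.25266667 0.39333333] 0.0
0.106250759744452 39.21222925186157 [0.69520771 0.018756   0.23995654]
translation [0.3862, -0.356, -0.0255] twist [-0.0025, -0.0033, -1.8557] t 4.95 rows 6.310218267241926 10.405891856633426<stdin>:16: RuntimeWarning: overflow encountered in scalar negative
```

```bash
python3 - <<'E'
from h import *
from scipy.optimize import minimize
p=read_camera("top")
for m,c,k in blobs(p,(105,150,60),(125,255,255),300):
    if abs(c[0]-177)<10:
        ys,xs=np.nonzero(m);r=cv2.convexHull(np.c_[xs,ys].astype(np.int32))
        mm=np.zeros(m.shape,np.uint8);cv2.fillConvexPoly(mm,r,1)
        def f(v):
            t=v[2];P=[proj(p,[v[0]+x*np.cos(t)-y*np.sin(t),v[1]+x*np.sin(t)+y*np.cos(t),z]) for z in(.002,.06) for x in(-.055,.055) for y in(-.046,.046)]
            im=np.zeros(m.shape,np.uint8);cv2.fillConvexPoly(im,cv2.convexHull((np.array(P)*16).round().astype(np.int32)),1,shift=4)
            return -float((im&mm).sum())/float((im|mm).sum())
        o=minimize(f,[.476,.346,.22],method="Nelder-Mead",options=dict(initial_simplex=[[.476,.346,.22],[.486,.346,.22],[.476,.356,.22],[.476,.346,.35]]));print(o.x,o.fun)
E
```

```text
[0.48028201 0.35262484 0.22442   ] -0.9367720465890182
```

Call:
arm_command(
  steps=[
    {"translation": [0.2,-0.185,-0.02],"twist": [0,0,-0.9],"fingers": -1},
    {"translation": [0.2,-0.185,-0.02],"twist": [0,0,-0.9],"fingers": -1},
    {"translation": [0.2,-0.185,-0.02],"twist": [0,0,-0.9],"fingers": -1},
    {"translation": [0.2,-0.185,-0.02],"twist": [0,0,-0.9],"fingers": -1},
    {"translation": [0.2,-0.185,-0.02],"twist": [0,0,-0.9],"fingers": -1},
  ],
)

```text
time: 5.62
eef_pos: [0.5805, 0.1899, 0.256]
tcp_rot: [0.379, 0.925, -0.001, -0.001]
contact_force: [0.3, -0.9, -0.5]
opening: 0.104
finger_force: 39.3
```

```bash
python3 -c "
from h import *
go(.480,.321,.26,102.5)"
```

```text
translation [0.2181, 0.0304, -0.0051] twist [-0.0008, -0.0021, -0.9517] t 5.62 rows 2.642763729597749 5.336486777718463
```

Call:
arm_command(
  steps=[
    {"translation": [0.222,0.04,0],"twist": [0,0,-0.95],"fingers": -1},
    {"translation": [0.222,0.04,0],"twist": [0,0,-0.95],"fingers": -1},
    {"translation": [0.222,0.04,0],"twist": [0,0,-0.95],"fingers": -1},
    {"translation": [0.222,0.04,0],"twist": [0,0,-0.95],"fingers": -1},
    {"translation": [0.222,0.04,0],"twist": [0,0,-0.95],"fingers": -1},
  ],
)

```text
time: 6.25
eef_pos: [0.4847, 0.3279, 0.2557]
tcp_rot: [-0.079, 0.997, -0.001, -0.001]
contact_force: [0.4, -0.2, -0.5]
opening: 0.106
finger_force: 39.3
```

```bash
python3 - <<'E'
from h import *
s=get_state();p=read_camera("wrist");cv2.imwrite("pics/w2.png",p["pixels"][:,:,::-1])
go(.4843,.3276,.26,102.7)
E
```

```text
translation [0.0009, 0.0001, -0.0058] twist [-0.0006, -0.0024, -0.0578] t 6.3 rows 0.07027963696111823 0.32425308176041173
```

View pics/w2.png

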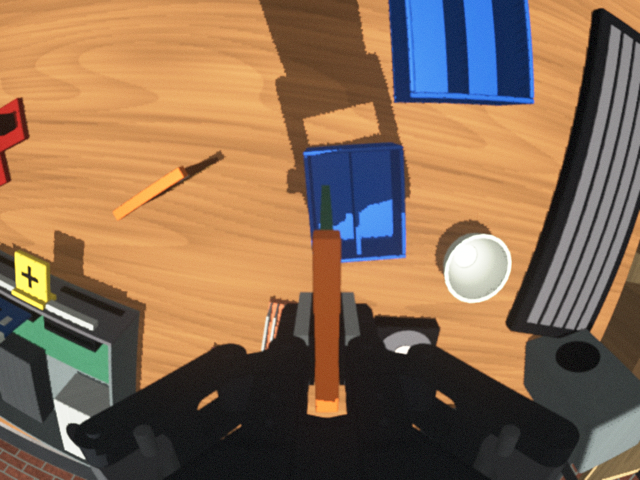

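The wrist view shows the card held upright above the small bin, whose rim corners are at about (304,151), (404,144) and (405,256) (col,row). The card lies over the left compartment.

```bash
python3 - <<'E'
from h import *
s=get_state();p=read_camera("wrist")
W=[wback(s,p,u,v,.06)[:2] for u,v in[(305,151),(404,144),(405,256),(318,262)]];print(np.round(W,4),np.mean([W[0],W[2]],0))
d0=W[1]-W[0];d1=W[2]-W[1];print(np.hypot(*d0),np.hypot(*d1),np.degrees(np.arctan2(*d1[::-1])),np.degrees(np.arctan2(*d0[::-1])))
E
```

```text
[[0.4354 0.299 ]
 [0.4135 0.387 ]
 [0.5199 0.4109]
 [0.5396 0.3272]] [0.4776496  0.35492373]
0.0906978408523866 0.10906122138237448 12.642037954722996 104.01301768298245
```

Call:
arm_command(
  steps=[
    {"translation": [0,0.0035,0.05],"twist": [0,0,-0.06],"fingers": -1},
    {"translation": [0,0.0035,0.1],"twist": [0,0,-0.06],"fingers": -1},
    {"translation": [0,0.0035,0.15],"twist": [0,0,-0.06],"fingers": -1},
    {"translation": [0,0.0035,0.19],"twist": [0,0,-0.06],"fingers": -1},
    {"translation": [0,0.0035,0.212],"twist": [0,0,-0.06],"fingers": -1},
  ],
)

```text
time: 6.98
eef_pos: [0.4842, 0.3291, 0.0954]
tcp_rot: [-0.105, 0.995, -0.001, -0.002]
contact_force: [-0.3, -0.4, -0.9]
opening: 0.107
finger_force: 39.3
```

Call:
arm_command(
  steps=[
    {"translation": [0,0,0],"twist": [0,0,0],"fingers": -1},
    {"translation": [0,0,0.003],"twist": [0,0,0],"fingers": -1},
  ],
)

```text
time: 7.22
eef_pos: [0.4867, 0.3305, 0.0975]
tcp_rot: [-0.106, 0.994, 0.0, 0.001]
contact_force: [0.7, 0.7, -0.2]
opening: 0.107
finger_force: 39.3
```

Call:
arm_command(
  steps=[
    {"translation": [0,0,0.004],"twist": [0,0,0],"fingers": -1},
    {"translation": [0,0,0.006],"twist": [0,0,0],"fingers": -1},
    {"translation": [0,0,0.006],"twist": [0,0,0],"fingers": -0.5},
    {"translation": [0,0,0.006],"twist": [0,0,0],"fingers": 0.1},
    {"translation": [0,0,0.006],"twist": [0,0,0],"fingers": 0.1},
  ],
)

```text
time: 7.85
eef_pos: [0.4857, 0.3301, 0.0918]
tcp_rot: [-0.106, 0.994, 0.0, 0.0]
contact_force: [-0.6, 0.1, 0.2]
opening: 0.55
finger_force: 0.0
```

Call:
arm_command(
  steps=[
    {"translation": [0,0,0],"twist": [0,0,0],"fingers": 0.2},
    {"translation": [0,0,-0.05],"twist": [0,0,0],"fingers": 0.2},
    {"translation": [0,0,-0.1],"twist": [0,0,0],"fingers": 0.2},
    {"translation": [0,0,-0.15],"twist": [0,0,0],"fingers": 0.2},
    {"translation": [0,0,-0.2],"twist": [0,0,0],"fingers": 0.2},
  ],
)

```text
time: 8.48
eef_pos: [0.4854, 0.3299, 0.2427]
tcp_rot: [-0.106, 0.994, 0.0, 0.0]
contact_force: [0.3, -0.2, 0.4]
opening: 0.597
finger_force: 0.0
```

```bash
python3 - <<'E'
from h import *
s=get_state();p=read_camera("wrist");q=read_camera("scene")
a=q["pixels"][220:330,380:540,::-1];b=p["pixels"][60:360,200:520,::-1]
cv2.imwrite("pics/bin.png",np.hstack([cv2.resize(a,(436,300)),b]))
t=read_camera("top")
for m,c,k in blobs(t,(0,180,80),(4,255,255),200): print(c,k)
go(.4365,-.117,.20,21)
E
```

```text
[403.9990566  273.97877358] 2120
[526.45798319 283.47478992] 476
translation [0.1921, -0.5693, 0.0576] twist [0.0051, 0.0039, 1.3532] t 8.62 rows 7.242445815133117 7.588348997031827
```

View pics/bin.png

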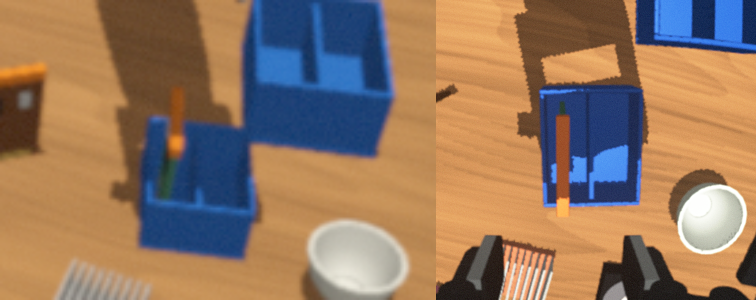

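The card stands upright in the left compartment of the small bin. Next is the jack's carrying post.

Call:
arm_command(
  steps=[
    {"translation": [0.096,-0.285,0.02],"twist": [0,0,0.8],"fingers": 0.2},
    {"translation": [0.096,-0.285,0.02],"twist": [0,0,0.8],"fingers": 0.2},
    {"translation": [0.096,-0.285,0.02],"twist": [0,0,0.8],"fingers": 0.2},
    {"translation": [0.096,-0.285,0.02],"twist": [0,0,0.8],"fingers": 0.2},
    {"translation": [0.096,-0.285,0.02],"twist": [0,0,0.8],"fingers": 0.2},
  ],
)

```text
time: 9.25
eef_pos: [0.459, 0.1035, 0.2242]
tcp_rot: [0.311, 0.95, -0.001, -0.002]
contact_force: [-0.1, 0.2, -0.3]
opening: 0.597
finger_force: 0.0
```

```bash
python3 -c "
from h import *
go(.4365,-.117,.20,21)"
```

```text
translation [-0.1498, -0.2547, 0.0326] twist [-0.0029, -0.0018, 0.5458] t 9.25 rows 3.5675140134680605 3.060875764315677
```

Call:
arm_command(
  steps=[
    {"translation": [-0.15,-0.255,0.032],"twist": [0,0,0.546],"fingers": 0.2},
    {"translation": [-0.15,-0.255,0.032],"twist": [0,0,0.546],"fingers": 0.2},
    {"translation": [-0.15,-0.255,0.032],"twist": [0,0,0.546],"fingers": 0.2},
    {"translation": [-0.15,-0.255,0.032],"twist": [0,0,0.546],"fingers": 0.2},
    {"translation": [-0.15,-0.255,0.032],"twist": [0,0,0.546],"fingers": 0.2},
  ],
)

```text
time: 9.88
eef_pos: [0.4383, -0.1166, 0.2005]
tcp_rot: [0.565, 0.825, -0.0, -0.002]
contact_force: [0.8, 0.3, 0.2]
opening: 0.597
finger_force: 0.0
```

```bash
python3 - <<'E'
from h import *
s=get_state();p=read_camera("wrist");cv2.imwrite("pics/w3.png",p["pixels"][:,:,::-1])
for q in["saddle","jack_post","handle_bar"]: print(q,[(r["point"],r["conf"]) for r in recognise(p,q)[:2]])
go(.4365,-.117,.20,21)
E
```

```text
saddle [([306.9, 376.7], 0.95)]
jack_post [([270.5, 311.6], 0.81), ([312.8, 268.4], 0.25)]
handle_bar [([315.0, 271.2], 0.82)]
translation [-0.0023, -0.0051, 0.0024] twist [-0.0006, -0.0011, 0.0084] t 10.07 rows 0.07311250189417685 0.04773832656507784
```

View pics/w3.png

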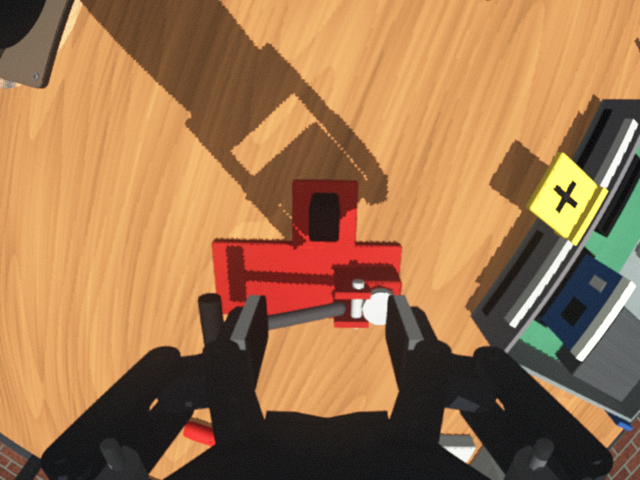

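The wrist view shows the jack square to the tool. The post is the black block at cols 309-340, rows 192-241, the saddle is at (row 308, col 378), and the near base edge runs from (213,241) to (401,243).

```bash
python3 - <<'E'
from h import *
s=get_state();p=read_camera("wrist")
f=lambda u,v,z:wback(s,p,u,v,z)[:2]
a,b=f(213,241,.012),f(401,243.5,.012);d=b-a;print("base",a,b,np.hypot(*d),np.degrees(np.arctan2(*d[::-1])))
S=f(378,308,.064);print("saddle",S)
for v in(192,205,241):
  for z in(.012,.068): print(v,z,f(309,v,z).round(4),f(340,v,z).round(4))
for y in(19,20,21,22):
  c,n=np.cos(np.radians(y)),np.sin(np.radians(y));print(y,S+[-.05*c-.075*n,-.05*n+.075*c])
E
```

```text
base [ 0.34823724 -0.18334575] [ 0.51816676 -0.11911558] 0.1816632971399852 20.7056519985392
saddle [ 0.50810007 -0.16723027]
192 0.012 [ 0.4189 -0.1051] [ 0.4452 -0.0948]
192 0.068 [ 0.4176 -0.0944] [ 0.4394 -0.0858]
205 0.012 [ 0.4233 -0.1164] [ 0.4497 -0.106 ]
205 0.068 [ 0.4212 -0.1038] [ 0.4432 -0.0952]
241 0.012 [ 0.4356 -0.1489] [ 0.4627 -0.1382]
241 0.068 [ 0.4314 -0.1308] [ 0.454  -0.1219]
19 [ 0.43640653 -0.11259478]
20 [ 0.43546393 -0.11385433]
21 [ 0.43454345 -0.11513013]
22 [ 0.43364538 -0.11642181]
```

Call:
arm_command(
  steps=[
    {"translation": [0.005,-0.001,0.07],"twist": [0,0,0.013],"fingers": 0.2},
    {"translation": [0.005,-0.001,0.14],"twist": [0,0,0.013],"fingers": 0.2},
    {"translation": [0.005,-0.001,0.2],"twist": [0,0,0.013],"fingers": 0.2},
    {"translation": [0.005,-0.001,0.232],"twist": [0,0,0.013],"fingers": 0.2},
    {"translation": [0.005,-0.001,0.232],"twist": [0,0,0.013],"fingers": 0.2},
  ],
)

```text
time: 10.75
eef_pos: [0.436, -0.11, 0.0266]
tcp_rot: [0.568, 0.823, -0.0, -0.003]
contact_force: [-0.5, 0.8, -0.2]
opening: 0.601
finger_force: 0.0
```

Call:
arm_command(
  steps=[
    {"translation": [0,0,0],"twist": [0,0,0],"fingers": -1},
    {"translation": [0,0,0],"twist": [0,0,0],"fingers": -1},
    {"translation": [0,0,0],"twist": [0,0,0],"fingers": -1},
    {"translation": [0,0,0],"twist": [0,0,0],"fingers": -1},
  ],
  grip_force=60,
)

```text
time: 11.25
eef_pos: [0.4377, -0.1121, 0.0302]
tcp_rot: [0.569, 0.823, -0.0, -0.0]
contact_force: [-5.6, 1.0, 6.6]
opening: 0.272
finger_force: 59.1
```

```bash
python3 - <<'E'
from h import *
s=get_state();print(s["eef_pos"],s["contact_force"],s["wrist_torque"])
# target: saddle (.612,-.0165), jack yaw -9
yaw=np.radians(-8.8);c,n=np.cos(yaw),np.sin(yaw)
# post in jack frame fixed to the tool
P=np.array([.612,-.0165])+[-.05*c-.075*n,-.05*n+.075*c];print("post target",P)
go(P[0]-.06,P[1],s["eef_pos"][2],-8.8)
E
```

```text
[ 0.43766804 -0.11211988  0.03017598] [-5.64127127  0.9562422   6.60906165] [-0.04115352  1.01026482 -0.14918272]
post target [0.57406252 0.06526642]
translation [0.1853, 0.1789, -0.0002] twist [-0.0006, 0.0006, 0.4915] t 11.25 rows 3.090196778067366 2.755991609635319
```

```bash
python3 - <<'E'
from h import *
t=read_camera("top")
for u,v in[(236,262),(267,240),(271,242),(271,246),(246,268)]: print(u,v,back(t,u,v,.11).round(3),back(t,u,v,0).round(3))
E
```

```text
236 262 [0.461 0.2   0.11 ] [0.473 0.222 0.   ]
267 240 [0.508 0.134 0.11 ] [0.525 0.148 0.   ]
271 242 [0.504 0.125 0.11 ] [0.52  0.139 0.   ]
271 246 [0.495 0.125 0.11 ] [0.511 0.138 0.   ]
246 268 [0.448 0.178 0.11 ] [0.458 0.198 0.   ]
```

Call:
arm_command(
  steps=[
    {"translation": [0.02,0.03,-0.002],"twist": [0,0,0.08],"fingers": -1},
    {"translation": [0.045,0.07,-0.002],"twist": [0,0,0.18],"fingers": -1},
    {"translation": [0.07,0.11,-0.002],"twist": [0,0,0.3],"fingers": -1},
    {"translation": [0.095,0.15,-0.002],"twist": [0,0,0.42],"fingers": -1},
    {"translation": [0.12,0.19,-0.002],"twist": [0,0,0.49],"fingers": -1},
  ],
)

```text
time: 11.92
eef_pos: [0.5392, 0.0229, 0.0302]
tcp_rot: [0.76, 0.65, -0.001, 0.0]
contact_force: [-2.7, -4.2, -1.6]
opening: 0.275
finger_force: 59.2
```

```bash
python3 - <<'E'
from h import *
s=get_state();p=read_camera("wrist");print(s["eef_pos"],s["contact_force"],s["wrist_torque"])
cv2.imwrite("pics/w4.png",p["pixels"][:,:,::-1])
go(.574,.0653,s["eef_pos"][2],-8.8)
E
```

```text
[0.5392324  0.02289752 0.03023773] [-2.72187467 -4.15669501 -1.61437043] [-0.54573054  0.5124808   0.04254925]
translation [0.0583, 0.0341, 0.0012] twist [0.003, -0.0024, -0.0027] t 11.97 rows 0.8109425519022566 0.026330134790724987
```

View pics/w4.png

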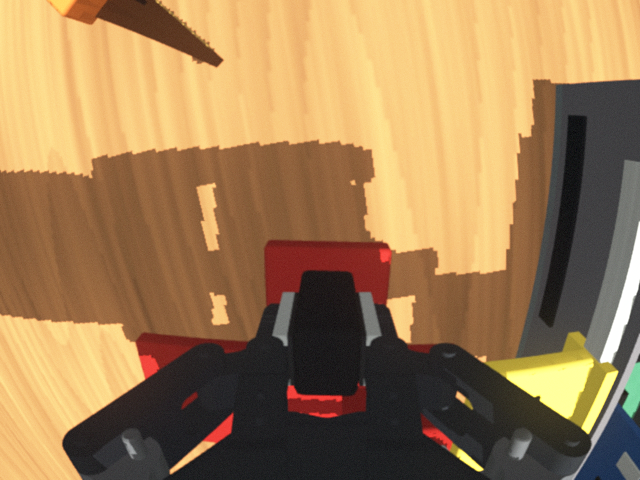

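The post is held square between the pads (cols 300-358) and the pad is at right (col 540, row 400). I'll finish the slide.

Call:
arm_command(
  steps=[
    {"translation": [0.02,0.012,0.001],"twist": [0,0,-0.003],"fingers": -1},
    {"translation": [0.04,0.024,0.001],"twist": [0,0,-0.003],"fingers": -1},
    {"translation": [0.058,0.034,0.001],"twist": [0,0,-0.003],"fingers": -1},
    {"translation": [0.058,0.034,0.001],"twist": [0,0,-0.003],"fingers": -1},
  ],
)

```text
time: 12.48
eef_pos: [0.5723, 0.0624, 0.0303]
tcp_rot: [0.758, 0.653, 0.001, 0.001]
contact_force: [2.4, 2.5, 0.8]
opening: 0.272
finger_force: 64.0
```

Call:
arm_command(
  steps=[
    {"translation": [0,0,0],"twist": [0,0,0],"fingers": 0.2},
    {"translation": [0,0,0],"twist": [0,0,0],"fingers": 0.2},
    {"translation": [0,0,0],"twist": [0,0,0],"fingers": 0.2},
    {"translation": [0,0,-0.1],"twist": [0,0,0],"fingers": 0.2},
    {"translation": [0,0,-0.2],"twist": [0,0,0],"fingers": 0.2},
  ],
)

```text
time: 13.1
eef_pos: [0.5701, 0.0615, 0.1545]
tcp_rot: [0.758, 0.652, -0.001, -0.001]
contact_force: [1.7, -0.4, 0.6]
opening: 0.602
finger_force: 0.0
```

```bash
python3 - <<'E'
from h import *
print(get_state()["eef_pos"])
go(.44,.12,.25,-8.8)
E
```

```text
[0.57008659 0.0615376  0.15450281]
translation [0.0512, -0.1835, -0.1269] twist [-0.0024, 0.0002, 0.0036] t 13.1 rows 2.746230539314622 0.02430444558285069
```

Call:
arm_command(
  steps=[
    {"translation": [0.08,-0.19,-0.13],"twist": [0,0,0],"fingers": 0.2},
    {"translation": [0.08,-0.19,-0.13],"twist": [0,0,0],"fingers": 0.2},
    {"translation": [0.08,-0.19,-0.13],"twist": [0,0,0],"fingers": 0.2},
    {"translation": [0.08,-0.19,-0.13],"twist": [0,0,0],"fingers": 0.2},
  ],
)

```text
time: 13.6
eef_pos: [0.4385, 0.1436, 0.2551]
tcp_rot: [0.757, 0.653, 0.003, 0.002]
contact_force: [-0.0, 0.6, -0.5]
opening: 0.6
finger_force: 0.0
```

```bash
python3 - <<'E'
from h import *
s=get_state();t=read_camera("top");w=read_camera("wrist")
a=cv2.resize(t["pixels"][150:330,260:420,::-1],(480,540),interpolation=cv2.INTER_CUBIC);b=cv2.resize(w["pixels"][:,:,::-1],(320,240));cv2.imwrite("pics/t5.png",np.hstack([a,np.vstack([b,np.zeros((300,320,3),np.uint8)])]))
cv2.imwrite("pics/w5.png",w["pixels"][:,:,::-1]);print(s["eef_pos"])
np.savez("w5.npz",e=s["eef_pos"],q=s["tcp_rot"])
for n,p in(("t",t),("w",w)):
  for q in["saddle","jack_post","handle_bar","lift_pad"]: print(n,q,[(np.round(r["point"]),r["conf"]) for r in recognise(p,q)[:2]])
E
```

```text
[0.43849561 0.14362645 0.25506133]
t saddle [(array([250., 331.]), 0.41)]
t jack_post [(array([231., 330.]), 0.91)]
t handle_bar [(array([248., 332.]), 0.91)]
t lift_pad [(array([195., 336.]), 0.84), (array([258., 160.]), 0.32)]
w saddle []
w jack_post [(array([294., 437.]), 0.84)]
w handle_bar [(array([353., 387.]), 0.8), (array([ 26., 504.]), 0.31)]
w lift_pad [(array([329., 512.]), 0.73)]
```

View pics/t5.png

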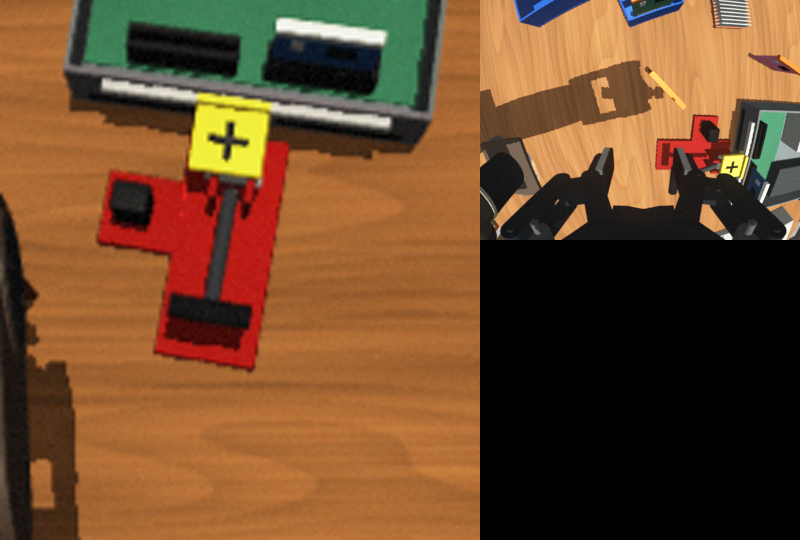

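The top view shows the jack under the pad. Crop (3x, offset col 260, row 150): base corners (253,369), (155,352), (289,143), the bar from (169,304) to (251,316), and the cross at (231,140). I'll work out where the saddle lies.

```bash
python3 - <<'E'
from h import *
t=read_camera("top");f=lambda u,v,z:back(t,260+u/3,150+v/3,z)[:2]
RR,RL,FR=f(253,369,.012),f(155,352,.012),f(289,143,.012)
d=FR-RR;print("len",np.hypot(*d),np.hypot(*(RL-RR)),np.degrees(np.arctan2(*d[::-1])))
u=d/np.hypot(*d);n=np.array([-u[1],u[0]])
print("saddle base RR",RR+.16*u+.04*n,"RL",RL+.16*u-.04*n,"FR",FR-.025*u+.04*n)
B=f(210,308,.109);print("bar",B,B+.133*u);P=f(134,193,.068);print("post",P,P+.05*u-.075*n)
print("cross",f(231,140,.082),"yaw bar",f(169,304,.109)-f(251,316,.109))
E
```

```text
len 0.18417295453515573 0.07805363440943001 -9.853111921110262
saddle base RR [ 0.60780326 -0.02462017] RL [ 0.60803593 -0.02663823] FR [ 0.60698842 -0.02447864]
bar [ 0.47952998 -0.00318944] [ 0.61056819 -0.02594878]
post [0.57333209 0.0536785 ] [ 0.60976036 -0.02877137]
cross [ 0.61040022 -0.02030724] yaw bar [0.00919652 0.05897419]
```

```bash
python3 - <<'E'
from h import *
go(.4770,-.0045,.16,-9.2)
E
```

```text
translation [-0.1855, 0.0793, 0.1214] twist [-0.0012, 0.0003, 0.0099] t 14.15 rows 2.8254321041399115 0.05604595628936337
```

Call:
arm_command(
  steps=[
    {"translation": [-0.185,0.079,0.06],"twist": [0,0,0.01],"fingers": -1},
    {"translation": [-0.185,0.079,0.1],"twist": [0,0,0.01],"fingers": -1},
    {"translation": [-0.185,0.079,0.121],"twist": [0,0,0.01],"fingers": -1},
    {"translation": [-0.185,0.079,0.121],"twist": [0,0,0.01],"fingers": -1},
    {"translation": [-0.185,0.079,0.121],"twist": [0,0,0.01],"fingers": -1},
  ],
)

```text
time: 14.78
eef_pos: [0.4773, -0.0036, 0.1615]
tcp_rot: [0.762, 0.648, 0.0, 0.0]
contact_force: [-0.1, -1.2, -0.2]
opening: -0.0
finger_force: 0.0
```

```bash
python3 - <<'E'
from h import *
s=get_state();w=read_camera("wrist");cv2.imwrite("pics/w6.png",w["pixels"][:,:,::-1]);print(s["opening"])
go(.4766,-.0045,.118,-9.2)
go(.4667,-.0030,.053,-9.2)
E
```

```text
-9.982371409764637e-05
translation [-0.0018, -0.0013, 0.0589] twist [0.0019, -0.0002, 0.001] t 14.82 rows 0.7075452916571013 0.012420635286242565
translation [-0.002, -0.0148, 0.1456] twist [0.0019, -0.0002, 0.001] t 14.82 rows 1.7558768493140398 0.012420635286242565
```

View pics/w6.png

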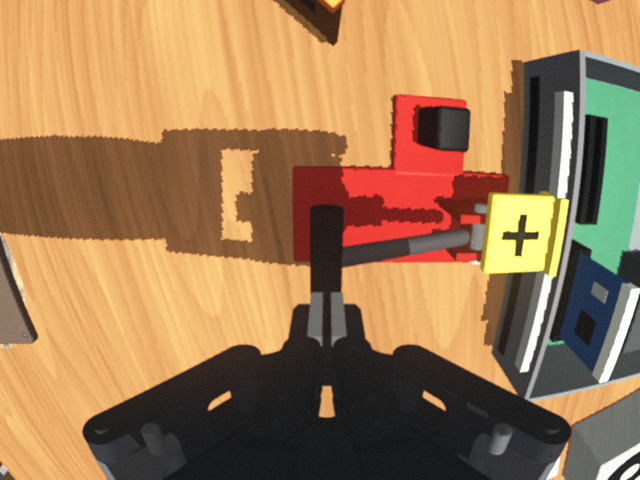

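The bar at col 327 (rows 205-295) lines up with the closed fingers. The base's left edge runs from (293,167) to (508,175). A quick check, then I push.

```bash
python3 - <<'E'
from h import *
s=get_state();w=read_camera("wrist");f=lambda u,v,z:wback(s,w,u,v,z)[:2]
A,B=f(293,167,.012),f(508,175,.012);d=B-A;u=d/np.hypot(*d);n=np.array([-u[1],u[0]])
print(np.hypot(*d),np.degrees(np.arctan2(*u[::-1])),"saddle",A+.16*u-.04*n,B-.025*u-.04*n)
E=f(327,206,.113);print("bar end",E,"centre",E-.03*n);print("cross",f(520,236,.082))
E
```

```text
0.18258019452401847 -9.827629543323742 saddle [ 0.61015223 -0.0229787 ] [ 0.60776794 -0.02256568]
bar end [0.48402468 0.03074155] centre [0.47890414 0.00118178]
cross [ 0.61214094 -0.01651635]
```

Call:
arm_command(
  steps=[
    {"translation": [0,-0.002,0.03],"twist": [0,0,0],"fingers": -1},
    {"translation": [0,-0.002,0.055],"twist": [0,0,0],"fingers": -1},
    {"translation": [0,-0.005,0.07],"twist": [0,0,0],"fingers": -1},
    {"translation": [0,-0.008,0.085],"twist": [0,0,0],"fingers": -1},
    {"translation": [0,-0.01,0.1],"twist": [0,0,0],"fingers": -1},
  ],
)

```text
time: 15.5
eef_pos: [0.4683, -0.0015, 0.0875]
tcp_rot: [0.761, 0.649, -0.001, -0.002]
contact_force: [-11.1, 2.6, 14.0]
opening: -0.004
finger_force: 6.8
```

```bash
python3 - <<'E'
from h import *
s=get_state();w=read_camera("top");cv2.imwrite("pics/t7.png",w["pixels"][150:330,260:420,::-1]);print(s["eef_pos"],s["contact_force"],s["wrist_torque"])
go(.4680,-.0030,.052,-9.2)
E
```

```text
[ 0.46828111 -0.00150615  0.08753331] [-11.06295997   2.55013663  13.95163205] [ 0.45966904  2.04360419 -0.05170942]
translation [-0.0021, 0.0009, 0.0453] twist [-0.0048, -0.0005, 0.0017] t 15.55 rows 0.5443547333209093 0.02882279988099114
```

Ten pictures viewed, so from here I check by numbers: the rear corner of the red base was at (344.3, 273) before the push.

```bash
cat >> h.py <<'E'
def jackc(img=None):
    "rear base corners, from red mask of a top picture"
    p=img or read_camera("top");m=cv2.inRange(cv2.cvtColor(p["pixels"],cv2.COLOR_RGB2HSV),(0,150,50),(6,255,255))|cv2.inRange(cv2.cvtColor(p["pixels"],cv2.COLOR_RGB2HSV),(174,150,50),(180,255,255))
    m[:,:270]=0;m[:,400:]=0;m[:170]=0;ys,xs=np.nonzero(m)
    out=[]
    for d in((1,1),(-1,2),(3,-1),(-3,-1)):
        k=np.argmax(d[0]*xs+d[1]*ys);out.append((int(xs[k]),int(ys[k])))
    return out
E
python3 - <<'E'
from h import *
a=np.zeros((480,640,3),np.uint8);i=cv2.imread("pics/t7.png")[:,:,::-1];a[150:330,260:420]=i
o=cv2.imread("pics/t5.png")[:540,:480,::-1];o=cv2.resize(o,(160,180),interpolation=cv2.INTER_AREA);b=a.copy();b[150:330,260:420]=o
print(jackc({"pixels":b}),jackc({"pixels":a}))
E
```

```text
[(344, 272), (312, 267), (356, 198), (296, 208)] [(344, 268), (312, 260), (356, 198), (296, 208)]
```

Call:
arm_command(
  steps=[
    {"translation": [0,-0.003,0.012],"twist": [0,0,0],"fingers": -1},
    {"translation": [0,-0.004,0.024],"twist": [0,0,0],"fingers": -1},
    {"translation": [0,-0.004,0.036],"twist": [0,0,0],"fingers": -1},
    {"translation": [0,-0.004,0.046],"twist": [0,0,0],"fingers": -1},
    {"translation": [0,-0.004,0.049],"twist": [0,0,0],"fingers": -1},
  ],
)

```text
time: 16.18
eef_pos: [0.4657, -0.0012, 0.0507]
tcp_rot: [0.761, 0.649, -0.001, -0.002]
contact_force: [-10.5, 3.0, 19.8]
opening: -0.003
finger_force: 9.4
```

```bash
python3 - <<'E'
from h import *
s=get_state();t=read_camera("top");print(s["eef_pos"],s["contact_force"],s["wrist_torque"],jackc(t))
for m,c,k in blobs(t,(24,150,120),(34,255,255),100): print(c,k)
E
```

```text
[ 0.46567635 -0.00118488  0.05065962] [-10.45145734   2.97352918  19.79850861] [0.44885244 1.79443149 0.03770162] [(351, 229), (293, 230), (356, 198), (296, 209)]
[336.6053068  189.11608624] 603
```

Call:
arm_command(
  steps=[
    {"translation": [0,-0.003,0.004],"twist": [0,0,0],"fingers": -1},
    {"translation": [0,-0.003,0.004],"twist": [0,0,0],"fingers": -1},
    {"translation": [0,-0.003,0.004],"twist": [0,0,0],"fingers": -1},
    {"translation": [0,-0.003,0.004],"twist": [0,0,0],"fingers": -1},
  ],
)

```text
time: 16.73
eef_pos: [0.4657, -0.0012, 0.0504]
tcp_rot: [0.761, 0.649, 0.0, 0.0]
contact_force: [-9.7, 3.1, 21.4]
opening: -0.002
finger_force: 11.3
```

```bash
python3 - <<'E'
from h import *
s=get_state();t=read_camera("top");print(s["eef_pos"],s["contact_force"],s["finger_force"],jackc(t))
for m,c,k in blobs(t,(24,150,120),(34,255,255),100):
    print(c,k);u=np.array([.988,-.155,0])
    for a in(0,.065,.08,.095):
        piv=np.array([.612,-.0165,.06])+.332*u;r=-.332*u+[0,0,.022]
        X=piv-.332*np.cos(a)*u+[0,0,.332*np.sin(a)]+np.array([0,0,.022])*np.cos(a)+u*.022*np.sin(a);print(a,proj(t,X))
for m,c,k in blobs(t,(8,150,130),(18,255,255),20):
    if 150<c[0]<205 and 220<c[1]<290: print("card",c,k)
p=read_camera("scene")
print("pad scene",[c for m,c,k in blobs(p,(24,150,120),(34,255,255),60)])
E
```

```text
[ 0.46569089 -0.00122297  0.05038236] [-9.69369473  3.1343579  21.38330398] 11.326024979352951 [(351, 229), (294, 231), (356, 198), (296, 208)]
[336.5815486  189.06919275] 607
0 [335.30780904 195.99775381]
0.065 [335.56616009 192.70935565]
0.08 [335.64002512 191.84794828]
0.095 [335.71934639 190.94746435]
pad scene [array([290.06944444, 259.00555556])]
```

The handle is on its stop: a further 3 mm of push moved it only 0.3 mm, at 21 N. The pad's image shift of 5.4 px matches a full tilt of about 0.095 rad. The jack has not moved, and I estimate the saddle about 8 mm off the lift point. I'm handing in.

```bash
python3 -c "
from plant import *
print(sign_off())"
```

```text
the job is handed in; nothing more can be done
None
```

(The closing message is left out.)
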